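# Open the bench centrifuge past its hidden safety catch

## Robot

A 6-joint arm with a two-finger parallel gripper is mounted at the origin on a cart in front of the work surface, level with it; the furniture and walls round the work are solid. World frame = base frame: x ahead of the robot, y to its left, z up, the work surface at z = 0. Lengths are in m, angles in rad, forces in N, time in s.
With the tool pointing down it reaches from about 0.275 to 0.875 m from the base axis. Payload 12.5 kg.
Tool frame: the origin (TCP) lies midway between the tips of the shut fingers; the grasp point (between the pads) lies 19 mm behind it; z points along the fingers, y is the line along which they close (so a half turn about z gives the same grasp; the last joint's range is limited). The gripper opens to 85 mm and grips with 20 to 120 N. Pads are 22 mm wide; open, the fingers measure 114 mm over their backs; the gripper's body (76 mm by 85 mm) begins 54 mm behind the grasp point. The pads swing forward as they close: fully open they stand 13 mm farther back than shut.
Start: joints at [1.04, 0.351, 1.652, -0, 1.139, -0.085], TCP at [0.237, 0.496, 0.231] pointing down, gripper open.
Joint ranges: [-2.75, 2.75], [-0.79, 2.1], [0.01, 2.65], [-1.57, 4.71], [0.07, 3.14], [-2.87, 2.87]. Speed limits (rad/s): [2.22, 2.22, 2.79, 3.14, 3.14, 3.14].

## Interface

Orientations are given as a rotation vector (axis times angle).
In Python, from plant import ctrl gives the robot as it stands.
- The arm moves only by the tool drive_tool, never from a script. Its argument "series" is a list of rows, each a list of 5 numbers: the shift along the tool's x, y, z in mm, then the turn about the tool's z in rad, then the opening, from 0 (shut) to 1 (fully open). A call has 1 to 10 rows; each row is the pose to reach, as a shift and turn from the pose commanded when the call began, along the tool's axes at that moment; what a row does not reach only later rows make up. A row lasts 1/12 s, in which the tool goes at most 41.7 mm and 7.16 degrees, less where a joint would pass 70% of its speed; a pose out of reach is approached as far as the arm can. A call with a gripper value outside its range is refused whole. The fingers move at their own pace and stop on an object; "force" is the grip in N (left out, the last holds). Time passes only in rows, so rows that repeat a pose let the fingers close. It gives the time, the measured TCP pose, the force, the opening and the grip force at its end, in the units of the state.
- ctrl.get_state(): the state, without advancing time (a new reading comes with each control period).
- ctrl.camera(name): name is "side" or "top" or "wrist"; returns a dict with "pixels" (384x512x3 uint8, red, green, blue), "z_map" (384x512 float32, m along the optical axis (not along the pixel's ray), 0 where there is no reading), "fx", "fy", "cx", "cy" (pixels), "rvec" (rotation vector, rad) and "tvec" (3), from world to camera coordinates, as OpenCV has them. Camera axes: x right, y down, z forward; pixel columns grow to the right and rows downward; lengths in m; the calibration is good to about 2 mm. A picture is of the moment at which its call begins.
- ctrl.sign_off(): hands the job in; it is judged then, once.
The state is a dict: "clock": time; "q": joint angles; "qd": joint speeds; "effort": joint torques, N m; "ee_pos": TCP position; "tool_rot": TCP orientation; "ft_force": force on the tool from outside, world axes, zero at the start; "ft_torque": the same for the moment, N m; "opening": finger opening in m; "gripper_force": force on a finger pad.
Only numpy, scipy, OpenCV 4.12 (cv2) and the standard library are available. Lean on these libraries where they do the work, as an engineer would, in place of code of your own. Each camera call takes 0.05 s, during which the arm holds its last target. There are 200 camera calls.

## Task

Open the bench centrifuge: turn its lock knob a quarter turn anticlockwise, raise the lid a little until the safety catch holds it, then feel under the front lip for the catch's tab, push it to the left and, keeping it pushed, raise the lid past the catch and on until it stands wide open by itself. Neither the lid nor the little tab may be forced, so find the tab and push it gently, by feel, and do not disturb the glassware, rack and timer around the machine.

Things in the scene. Friction and masses are not known exactly. Their poses are not given: they have to be found in the camera images.
- centrifuge: Small white bench centrifuge, fixed. Housing 185 deep x 200 wide x 120 high; origin under its middle; -x is its front (towards the robot), y its left as seen from the robot, z up. Front face at x=-85. The grey lid (12 thick) overhangs the front by 40 as a white pull lip; the front of the housing below the lip is black and open to fingers.
- lid_hinge (a point): Point on the lid's hinge line, in the middle of the rear rim: 95 behind the centrifuge's origin and 124 up. The hinge runs along the centrifuge's y. Axes turn with the lid (lid shut: those of the centrifuge).
- lip_edge (a point): Middle of the lower front edge of the lid's white pull lip (204 wide, 16 thick, 25 deep), 220 in front of the hinge line and 7 below it in the lid's frame, so 117 above the bench when shut. A fingertip from the front, leaning about 45 degrees forward, fits under it and can lift the lid by it; below it is free space to the bench, but for the catch.
- lid (a joint): Lid angle (rad): 0 shut, grows as it opens, 1.40 end stop. Stiff friction hinge: the lid stays where it is left; lifting takes about 6 N at the lip, 8 to 9 N at the knob. With the lock knob free it rises only to about 0.054, where the hidden safety catch stops it hard; more than 25 N against lock or catch bends them.
- knob_grip (a point): Point to grip on the black lock knob's wing, on the knob's axis, 22 above the lid's top, 157 in front of the hinge line and 31 above it (lid's frame), in the lid's middle. Wing 12 thick, 44 long, its top 34 above the lid; at joint 0 it lies along the centrifuge's y. Serves to turn the lock and to lift the lid a little.
- lock_knob (a joint): Lock knob angle (rad) about the lid's upward normal, anticlockwise seen from above: near 0 locked, 1.571 end stop (free). Its cam lets go of the housing from about 1.3. Friction 0.1 N m; stays where left.
- catch_unit: Safety catch under the lid's lip (origin on the hinge line). A sprung bar 15 behind the lip's edge, 9 below the lip, from 56 right to 71 left of the middle, carries a black tab, 12 wide, 10 deep, hanging to 49 below the lip. Where the tab sits along the bar differs: 15 right (-y) of the middle, give or take 25; not measured. Lift and swing the lid wide by the lip's right end, clear of the bar.
- keeper: Steel ledges inside the housing's front rim that the catch hooks under (origin as the centrifuge). With the lid between about 0.03 and 0.05 the tab slides towards +y (left): 3 N to start, free at 7 mm with 8 N, hard stop at 10.5 mm with 10.4 N; over 18 N bends it. With the lid down a notch blocks it. It springs back: hold it pushed until the lid is past 0.08.
- tube_rack: Blue tube rack with capped tubes, 56 x 170 x 84, loose, to the right of the machine; origin under its middle. To be left alone.
- amber_bottle: Brown bottle with blue cap, 56 across, 109 high, loose, right and in front of the machine; origin under its middle. To be left alone.
- erlenmeyer: Conical flask with yellow filling, 63 across, 105 high, loose, left of the machine; origin under its middle. To be left alone.
- timer: White bench timer lying flat, 66 x 62 x 19, loose, in front on the left; origin under its middle. To be left alone.

How it is judged:
By the outcome, as a careful person would: the job done as asked, in the order asked, and still so for the second after the job is handed in, with the robot touching nothing.
It also fails if it takes over 72 s, if anything falls off the work surface, if the arm or the gripper's body presses on something with over 40 N, if the wrist force passes 120 N, or if a joint passes its speed limit or range.

## Working session

There is one attempt and no reset: what is moved stays moved. The work goes in short steps, Python scripts to look and compute and a tool call to move; the robot and the scene stay as the last step left them, time stands still between calls to the robot, and variables do not carry over. Pictures are saved under pics/ and viewed, at most 10 in all, crops included, and the job is handed in when it is done.

Besides the shell and the picture viewer there is one more tool, called after "Call:" as name([rows], argument=value, ...), one row to a line, values as JSON. drive_tool: Moves the arm, as the interface text tells. Its arguments: {"type":"object","properties":{"series":{"type":"array","items":{"type":"array","items":{"type":"number"}}},"force":{"type":"number"}},"required":["series"]}

```bash
ls; mkdir -p pics; cat > h.py <<'E'
import numpy as np,cv2
from scipy.spatial.transform import Rotation as R
from plant import ctrl
def shot(n,f):
    c=ctrl.camera(n); cv2.imwrite(f'pics/{f}.png',c['pixels'][:,:,::-1]); np.savez(f'pics/{f}.npz',**c); return c
def pt(c,u,v,z=None):
    z=float(c['z_map'][v,u]) if z is None else z
    p=np.array([(u-c['cx'])/c['fx']*z,(v-c['cy'])/c['fy']*z,z])
    return R.from_rotvec(np.ravel(c['rvec'])).inv().apply(p-np.ravel(c['tvec']))
def proj(c,P):
    p=R.from_rotvec(np.ravel(c['rvec'])).apply(P)+np.ravel(c['tvec']); return c['fx']*p[0]/p[2]+c['cx'],c['fy']*p[1]/p[2]+c['cy']
E
python3 - <<'E'
from h import *
a=shot('top','top0');b=shot('side','side0')
s=ctrl.get_state()
print({k:np.round(v,3).tolist() for k,v in s.items()})
cv2.imwrite('pics/both.png',cv2.resize(np.hstack([a['pixels'],b['pixels']])[:,:,::-1],(800,300)))
E
```

```text
pics
{'clock': 0.1, 'q': [1.04, 0.351, 1.652, -0.0, 1.139, -0.085], 'qd': [0.0, -0.0, -0.0, -0.001, -0.0, -0.001], 'effort': [0.001, -50.684, -29.188, -0.0, 0.003, -0.0], 'ee_pos': [0.237, 0.496, 0.231], 'tool_rot': [-0.694, -3.064, 0.002], 'ft_force': [-0.386, -0.054, -0.085], 'ft_torque': [0.006, 0.029, 0.018], 'gripper_force': 0.0, 'opening': 0.086}
```

View pics/top0.png

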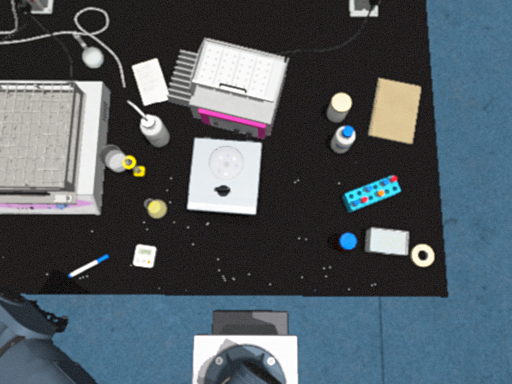

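View pics/side0.png

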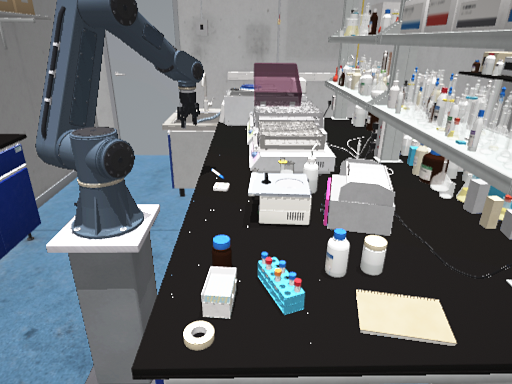

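The top view shows the centrifuge lid at about px (188–262, 139–215), with its knob near (222, 190). The timer is at (145, 256), the flask at (156, 208), the bottle at (348, 241) and the rack at (372, 193). I'll enlarge the lid.

```bash
python3 - <<'E'
from h import *
c=dict(np.load('pics/top0.npz'))
im=c['pixels'][130:225,175:275,::-1]
cv2.imwrite('pics/topc.png',cv2.resize(im,None,fx=6,fy=6,interpolation=cv2.INTER_CUBIC))
for u,v in [(205,150),(250,150),(195,205),(255,205),(222,190),(145,256),(156,208),(348,241),(225,205)]: print(u,v,pt(c,u,v).round(4))
z=c['z_map']; print(c['fx'],pt(c,256,192,1.0)) 
E
```

```text
205 150 [0.7061 0.125  0.1321]
250 150 [ 0.706  -0.0121  0.1363]
195 205 [0.5359 0.1488 0.1342]
255 205 [ 0.5369 -0.0289  0.1369]
222 190 [0.5752 0.0671 0.1667]
145 256 [0.3903 0.3181 0.0201]
156 208 [0.5369 0.2807 0.0653]
348 241 [ 0.4352 -0.3068  0.1083]
225 205 [0.5367 0.06   0.1339]
422.63413120210396 [ 0.52572885 -0.03318964  0.38922757]
```

View pics/topc.png

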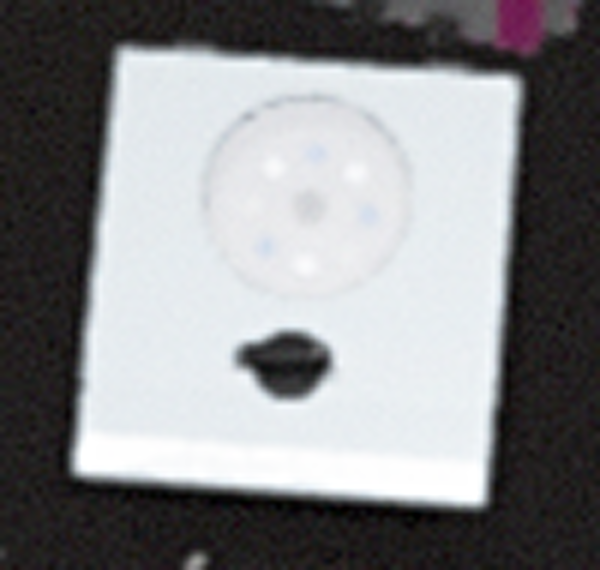

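```bash
cat >> h.py <<'E'
def ptz(c,u,v,h):
    a=pt(c,u,v,0.5);b=pt(c,u,v,1.5); return a+(b-a)*(h-a[2])/(b[2]-a[2])
E
python3 - <<'E'
from h import *
c=dict(np.load('pics/top0.npz'))
f=lambda x,y,h:ptz(c,x/6+175-.4,y/6+130-.4,h)
FL,FR,RR,RL=[f(x,y,.133) for x,y in [(73,475),(488,507),(522,75),(115,47)]]
print(*[p.round(4) for p in (FL,FR,RR,RL)],sep='\n')
print('wid',np.linalg.norm(FL-FR),np.linalg.norm(RL-RR),'dep',np.linalg.norm(FL-RL),np.linalg.norm(FR-RR))
y=(FL-FR)+(RL-RR); print('yaw from y', np.arctan2(-y[0],y[1])); x=(RL-FL)+(RR-FR); print('yaw x',np.arctan2(x[1],x[0]))
print('lip mid',(FL+FR)/2,'rear mid',(RL+RR)/2,'ctr',(FL+FR+RL+RR)/4)
for p in [(290,365),(240,357),(332,365),(290,398),(290,332)]: print('knob',p,f(*p,.16).round(4))
E
```

```text
[0.5246 0.1729 0.133 ]
[ 0.5103 -0.0319  0.133 ]
[ 0.7324 -0.0471  0.133 ]
[0.7455 0.1605 0.133 ]
wid 0.2053130569971065 0.20800397222067393 dep 0.22126567657334872 0.22266355086768894
yaw from y -0.06612750832316826
yaw x -0.06242852460398128
lip mid [0.5174371  0.07053681 0.133     ] rear mid [0.73896524 0.05668914 0.133     ] ctr [0.62820117 0.06361298 0.133     ]
knob (290, 365) [0.5753 0.065  0.16  ]
knob (240, 357) [0.5791 0.0894 0.16  ]
knob (332, 365) [0.5755 0.0445 0.16  ]
knob (290, 398) [0.559  0.0646 0.16  ]
knob (290, 332) [0.5918 0.0654 0.16  ]
```

```bash
cat >> h.py <<'E'
YAW=-0.064; LIP=np.array([.5174,.0705]); KN=np.array([.5803,.0665])
CX=np.array([np.cos(YAW),np.sin(YAW),0]); CY=np.array([-np.sin(YAW),np.cos(YAW),0])
def go(P):
    s=ctrl.get_state(); r=R.from_rotvec(s['tool_rot']); return (r.inv().apply(np.array(P)-s['ee_pos'])*1000).round(1)
def st():
    s=ctrl.get_state(); print({k:np.round(s[k],4).tolist() for k in ('clock','q','ee_pos','tool_rot','ft_force','ft_torque','opening','gripper_force')})
E
python3 - <<'E'
from h import *
s=ctrl.get_state(); M=R.from_rotvec(s['tool_rot']).as_matrix(); print(M.round(3))
print('pos',go([*KN,.24]))
ty=M[:,1]; a=np.arctan2(ty[1],ty[0]); 
for k in (0,np.pi,-np.pi): print('turn about tool z', -(YAW+k-a), 'q1 new',np.arctan2(KN[1],KN[0]))
E
```

```text
[[-0.902  0.431 -0.001]
 [ 0.431  0.902 -0.001]
 [ 0.    -0.001 -1.   ]]
pos [-495.  -239.5   -9. ]
turn about tool z 1.1889975058814841 q1 new 0.11409818165361695
turn about tool z -1.952595147708309 q1 new 0.11409818165361695
turn about tool z 4.330590159471277 q1 new 0.11409818165361695
```

Call:
drive_tool([
  [-495,-240,-9,1.19,1],
  [-495,-240,-9,1.19,1],
  [-495,-240,-9,1.19,1],
  [-495,-240,-9,1.19,1],
  [-495,-240,-9,1.19,1],
  [-495,-240,-9,1.19,1],
  [-495,-240,-9,1.19,1],
  [-495,-240,-9,1.19,1],
  [-495,-240,-9,1.19,1],
  [-495,-240,-9,1.19,1],
], force=40)

```text
clock: 0.93
ee_pos: [0.4978, 0.1687, 0.2381]
tool_rot: [-2.3, -2.14, 0.0]
ft_force: [1.0, 0.9, 0.3]
opening: 0.0856
gripper_force: 0.0
```

```bash
python3 - <<'E'
from h import *
st(); print(go([*KN,.24]),R.from_rotvec(ctrl.get_state()['tool_rot']).as_matrix().round(3))
E
```

```text
{'clock': 0.9333, 'q': [0.2381, 0.2993, 1.7064, 0.0, 1.1361, 0.3101], 'ee_pos': [0.4978, 0.1687, 0.2381], 'tool_rot': [-2.2999, -2.1399, 0.0004], 'ft_force': [1.0317, 0.883, 0.2703], 'ft_torque': [0.0451, -0.0309, 0.0224], 'opening': 0.0856, 'gripper_force': 0.0}
[-96.   89.7  -2. ] [[ 0.072  0.997 -0.   ]
 [ 0.997 -0.072 -0.   ]
 [-0.    -0.    -1.   ]]
```

Call:
drive_tool([
  [-96,90,0,0,0.6],
  [-96,90,0,0,0.6],
  [-96,90,0,0,0.6],
  [-96,90,0,0,0.6],
  [-96,90,0,0,0.6],
  [-96,90,0,0,0.6],
])

```text
clock: 1.43
ee_pos: [0.5801, 0.0691, 0.2376]
tool_rot: [-2.292, -2.147, 0.001]
ft_force: [-0.1, 1.2, -0.6]
opening: 0.0511
gripper_force: 0.0
```

```bash
python3 - <<'E'
from h import *
c=shot('wrist','w0'); st(); print('knob proj',proj(c,[*KN,.167]),'lipmid',proj(c,[*LIP,.133]))
E
```

```text
{'clock': 1.4833, 'q': [0.04, 0.4065, 1.553, 0.0003, 1.183, 0.1044], 'ee_pos': [0.5798, 0.0698, 0.2378], 'tool_rot': [-2.2914, -2.148, 0.0008], 'ft_force': [-0.0911, 0.8634, 0.3617], 'ft_torque': [0.0015, 0.028, 0.0121], 'opening': 0.0509, 'gripper_force': 0.0}
knob proj (np.float64(258.4496471360617), np.float64(204.08822001983162)) lipmid (np.float64(177.44682232415022), np.float64(190.19265858811826))
```

View pics/w0.png

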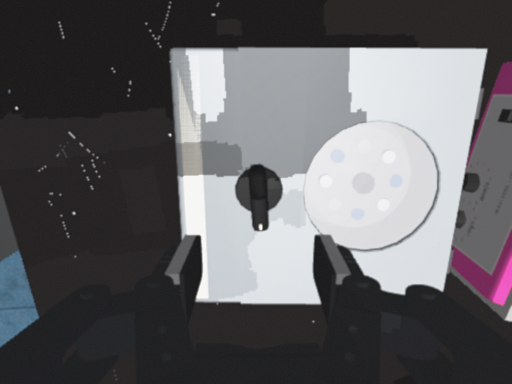

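The wrist view shows the knob disc at (259, 190), with its wing running along y from (258, 167) to (260, 230). The lip edge is at column 178, 1 px from where I projected it. The pose is good to about 2 mm, so I'll descend and grip.

Call:
drive_tool([
  [-1,0,35,0,0.5],
  [-1,0,65,0,0.5],
  [-1,0,85,0,0.5],
  [-1,0,96,0,0.5],
  [-1,0,96,0,0.5],
  [-1,0,96,0,0],
  [-1,0,96,0,0],
  [-1,0,96,0,0],
  [-1,0,96,0,0],
  [-1,0,96,0,0],
], force=40)

```text
clock: 2.32
ee_pos: [0.5808, 0.0685, 0.1438]
tool_rot: [2.292, 2.148, 0.003]
ft_force: [-3.8, 2.6, 6.8]
opening: 0.0111
gripper_force: 41.1
```

Call:
drive_tool([
  [0,0,-1,-0.1,0],
  [0,0,-1,-0.2,0],
  [0,0,-1,-0.32,0],
  [0,0,-1,-0.44,0],
  [0,0,-1,-0.56,0],
  [0,0,-1,-0.68,0],
  [0,0,-1,-0.8,0],
  [0,0,-1,-0.92,0],
  [0,0,-1,-1.04,0],
  [0,0,-1,-1.16,0],
])

```text
clock: 3.15
ee_pos: [0.5806, 0.0685, 0.1441]
tool_rot: [0.732, 3.055, 0.002]
ft_force: [-1.7, 2.6, -1.3]
opening: 0.011
gripper_force: 39.9
```

Call:
drive_tool([
  [0,0,0,-0.1,0],
  [0,0,0,-0.2,0],
  [0,0,0,-0.28,0],
  [0,0,0,-0.34,0],
  [0,0,0,-0.38,0],
  [0,0,0,-0.38,0],
])

```text
clock: 3.65
ee_pos: [0.5806, 0.0684, 0.144]
tool_rot: [0.148, 3.137, 0.001]
ft_force: [-1.6, 3.1, 2.0]
opening: 0.0114
gripper_force: 40.3
```

```bash
python3 - <<'E'
from h import *
st(); M=R.from_rotvec(ctrl.get_state()['tool_rot']).as_matrix(); print(M.round(3), np.arctan2(M[1,1],M[0,1])-YAW)
E
```

```text
{'clock': 3.65, 'q': [0.0374, 0.5126, 1.6396, 0.0007, 0.9887, -1.4398], 'ee_pos': [0.5806, 0.0684, 0.144], 'tool_rot': [0.1476, 3.1375, 0.0011], 'ft_force': [-1.5988, 3.1319, 1.9949], 'ft_torque': [0.544, 0.4678, 0.1031], 'opening': 0.0114, 'gripper_force': 40.3348}
[[-0.996  0.094  0.001]
 [ 0.094  0.996  0.001]
 [-0.001  0.001 -1.   ]] 1.5407672938010595
```

Call:
drive_tool([
  [0,0,-1,0,0],
  [0,0,-2,0,0],
  [0,0,-3,0,0],
  [0,0,-4,0,0],
  [0,0,-5,0,0],
  [0,0,-6,0,0],
  [0,0,-7,0,0],
  [0,0,-7,0,0],
])

```text
clock: 4.32
ee_pos: [0.5814, 0.0682, 0.15]
tool_rot: [0.152, 3.136, 0.001]
ft_force: [8.4, 3.3, -10.3]
opening: 0.0111
gripper_force: 39.1
```

Call:
drive_tool([
  [-0.5,0,-0.5,0,0],
  [-1,0,-1,0,0],
  [-1,0,-1.5,0,0],
  [-1,0,-1.5,0,0],
])

```text
clock: 4.65
ee_pos: [0.5817, 0.0682, 0.1511]
tool_rot: [0.152, 3.138, 0.001]
ft_force: [6.2, 5.1, -11.6]
opening: 0.0111
gripper_force: 39.0
```

Call:
drive_tool([
  [0,0,-0.5,0,0],
  [0,0,-0.5,0,0],
])

```text
clock: 4.82
ee_pos: [0.5818, 0.0682, 0.1516]
tool_rot: [0.152, 3.137, 0.001]
ft_force: [7.3, 5.1, -11.8]
opening: 0.0115
gripper_force: 39.0
```

Call:
drive_tool([
  [0,0,-0.5,0,0],
  [0,0,-0.5,0,0],
])

```text
clock: 4.98
ee_pos: [0.5819, 0.0682, 0.1522]
tool_rot: [0.152, 3.137, 0.001]
ft_force: [6.2, 4.6, -12.6]
opening: 0.0112
gripper_force: 39.1
```

Call:
drive_tool([
  [0,0,-0.5,0,0],
  [0,0,-0.5,0,0],
])

```text
clock: 5.15
ee_pos: [0.582, 0.0682, 0.1526]
tool_rot: [0.152, 3.137, 0.001]
ft_force: [7.1, 4.7, -13.2]
opening: 0.0108
gripper_force: 39.1
```

Call:
drive_tool([
  [0,0,-0.5,0,0],
  [0,0,-0.5,0,0],
])

```text
clock: 5.32
ee_pos: [0.582, 0.0682, 0.1528]
tool_rot: [0.152, 3.137, 0.001]
ft_force: [9.2, 4.8, -16.6]
opening: 0.0114
gripper_force: 39.2
```

Call:
drive_tool([
  [0,0,1,0,0],
  [0,0,2,0,0],
  [0,0,3,0,0],
  [0,0,4,0,0],
  [0,0,4,0,0],
])

```text
clock: 5.73
ee_pos: [0.5817, 0.0682, 0.15]
tool_rot: [0.152, 3.137, 0.001]
ft_force: [0.3, 4.4, -0.9]
opening: 0.0111
gripper_force: 41.3
```

Call:
drive_tool([
  [0,0,0,0,0.4],
  [0,0,0,0,0.4],
  [0,0,0,0,0.4],
  [0,0,-30,0,0.4],
  [0,0,-70,0,0.4],
  [0,0,-110,0,0.2],
  [0,0,-150,0,0],
  [0,0,-150,0,0],
])

```text
clock: 6.4
ee_pos: [0.5839, 0.0677, 0.3081]
tool_rot: [0.15, 3.126, 0.001]
ft_force: [0.9, -0.6, 1.5]
opening: 0.0002
gripper_force: 0.0
```

```bash
python3 - <<'E'
from h import *
c=shot('top','top1'); st()
d=dict(np.load('pics/top0.npz'))
for o in (195,200,205,210,235,245,250):
  v=207; print(o,(d['z_map'][v-2:v+3,o]-c['z_map'][v-2:v+3,o]).mean().round(4), pt(d,o,v)[2].round(4),pt(c,o,v)[2].round(4))
E
```

```text
{'clock': 6.45, 'q': [0.0364, 0.3531, 1.4657, -0.0004, 1.3147, -1.4381], 'ee_pos': [0.583, 0.0677, 0.3041], 'tool_rot': [0.1507, 3.1299, 0.0005], 'ft_force': [0.4966, 0.6564, -1.1412], 'ft_torque': [0.0065, 0.0423, -0.0029], 'opening': -0.0001, 'gripper_force': 0.0}
195 0.5321 0.1373 0.6584
200 0.5344 0.1367 0.6618
205 0.5334 0.1338 0.6592
210 0.5318 0.1341 0.6571
235 0.5009 0.13 0.6266
245 0.2584 0.1307 0.143
250 0.0078 0.1334 0.139
```

Call:
drive_tool([
  [0,0,-40,0,0],
  [-40,0,-80,0,0],
  [-80,0,-120,0,0],
  [-120,0,-140,0,0],
  [-160,0,-150,0,0],
  [-200,0,-150,0,0],
  [-240,0,-150,0,0],
  [-280,0,-150,0,0],
  [-320,0,-150,0,0],
  [-360,0,-150,0,0],
])

```text
clock: 7.28
ee_pos: [0.8188, 0.0414, 0.4334]
tool_rot: [0.15, 3.124, 0.002]
ft_force: [45.4, 0.6, 32.0]
opening: -0.0001
gripper_force: 0.0
```

```bash
python3 - <<'E'
from h import *
st(); print(R.from_rotvec(ctrl.get_state()['tool_rot']).as_matrix().round(3))
E
```

```text
{'clock': 7.2833, 'q': [-0.0065, 1.0267, 0.0112, 0.0009, 2.0892, -1.4809], 'ee_pos': [0.8188, 0.0414, 0.4334], 'tool_rot': [0.15, 3.1235, 0.0022], 'ft_force': [45.4454, 0.6434, 32.0247], 'ft_torque': [0.0517, -1.9885, -0.0318], 'opening': -0.0001, 'gripper_force': 0.0}
[[-0.995  0.096  0.015]
 [ 0.096  0.995  0.001]
 [-0.014  0.002 -1.   ]]
```

Call:
drive_tool([
  [-10,0,0,0,0],
  [-20,0,0,0,0],
  [-30,0,0,0,0],
  [-40,0,0,0,0],
  [-40,0,0,0,0],
])

```text
clock: 7.7
ee_pos: [0.8317, 0.0363, 0.4233]
tool_rot: [0.149, 3.097, 0.006]
ft_force: [-0.2, -0.2, 0.1]
opening: 0.0003
gripper_force: 0.0
```

```bash
python3 - <<'E'
from h import *
st(); print(R.from_rotvec(ctrl.get_state()['tool_rot']).as_matrix().round(4))
E
```

```text
{'clock': 7.7, 'q': [-0.013, 1.039, 0.0119, 0.0024, 2.0492, -1.4867], 'ee_pos': [0.8317, 0.0363, 0.4233], 'tool_rot': [0.1486, 3.0966, 0.0055], 'ft_force': [-0.2122, -0.1505, 0.0631], 'ft_torque': [-0.0747, 0.0407, -0.0036], 'opening': 0.0003, 'gripper_force': 0.0}
[[-0.9945  0.0957  0.0415]
 [ 0.0958  0.9954  0.0016]
 [-0.0412  0.0055 -0.9991]]
```

```bash
python3 - <<'E'
from h import *
d=dict(np.load('pics/top0.npz'))
for v in (20,50,80,110,130): print(v,[tuple(pt(d,u,v).round(2)) for u in (180,220,240,260)])
E
```

```text
20 [(np.float64(1.23), np.float64(0.25), np.float64(0.0)), (np.float64(1.23), np.float64(0.1), np.float64(-0.0)), (np.float64(1.23), np.float64(0.03), np.float64(0.0)), (np.float64(1.23), np.float64(-0.04), np.float64(-0.0))]
50 [(np.float64(1.11), np.float64(0.24), np.float64(0.0)), (np.float64(1.01), np.float64(0.08), np.float64(0.18)), (np.float64(1.01), np.float64(0.02), np.float64(0.18)), (np.float64(1.12), np.float64(-0.04), np.float64(-0.01))]
80 [(np.float64(0.96), np.float64(0.22), np.float64(0.09)), (np.float64(0.91), np.float64(0.08), np.float64(0.18)), (np.float64(0.91), np.float64(0.02), np.float64(0.18)), (np.float64(0.91), np.float64(-0.04), np.float64(0.18))]
110 [(np.float64(0.89), np.float64(0.23), np.float64(-0.0)), (np.float64(0.84), np.float64(0.08), np.float64(0.12)), (np.float64(0.84), np.float64(0.02), np.float64(0.12)), (np.float64(0.84), np.float64(-0.04), np.float64(0.13))]
130 [(np.float64(0.82), np.float64(0.23), np.float64(0.0)), (np.float64(0.82), np.float64(0.09), np.float64(0.0)), (np.float64(0.8), np.float64(0.02), np.float64(0.05)), (np.float64(0.79), np.float64(-0.04), np.float64(0.09))]
```

Call:
drive_tool([
  [-40,0,0,0,0],
  [-80,0,0,0,0],
  [-120,0,0,0,0],
  [-160,0,0,0,0],
  [-200,0,0,0,0],
  [-200,0,0,0,0],
])

```text
clock: 8.2
ee_pos: [0.8629, 0.0191, 0.3721]
tool_rot: [0.148, 3.075, 0.008]
ft_force: [-0.1, 0.1, 0.1]
opening: -0.0001
gripper_force: 0.0
```

```bash
python3 - <<'E'
from h import *
st(); print(R.from_rotvec(ctrl.get_state()['tool_rot']).as_matrix().round(4))
E
```

```text
{'clock': 8.2, 'q': [-0.0331, 1.1008, 0.0121, 0.0047, 1.9656, -1.5059], 'ee_pos': [0.8629, 0.0191, 0.3721], 'tool_rot': [0.1477, 3.075, 0.0081], 'ft_force': [-0.09, 0.0512, 0.1479], 'ft_torque': [-0.0088, 0.0717, 0.0043], 'opening': -0.0001, 'gripper_force': 0.0}
[[-0.9934  0.0956  0.0632]
 [ 0.0959  0.9954  0.0022]
 [-0.0627  0.0083 -0.998 ]]
```

The arm trades a little tilt for position at the reach limit, and it keeps that tilt. I'll test how much tilt a radial push gains per call.

Call:
drive_tool([
  [-370,40,-160,0,0],
])

```text
clock: 8.28
ee_pos: [0.8676, 0.0187, 0.374]
tool_rot: [0.147, 3.055, 0.01]
ft_force: [-0.1, 0.1, -0.6]
opening: 0.0
gripper_force: 0.0
```

Call:
drive_tool([
  [-370,40,-160,0,0],
  [-370,40,-160,0,0],
  [-370,40,-160,0,0],
  [-370,40,-160,0,0],
])

```text
clock: 8.62
ee_pos: [0.8699, 0.0181, 0.388]
tool_rot: [0.145, 3.023, 0.013]
ft_force: [-0.3, 0.8, -0.1]
opening: 0.0003
gripper_force: 0.0
```

Call:
drive_tool([
  [-38,4,-16,0,0],
  [-38,4,-16,0,0],
  [-38,4,-16,0,0],
  [-38,4,-16,0,0],
])

```text
clock: 8.95
ee_pos: [0.8743, 0.0177, 0.3916]
tool_rot: [0.144, 3.002, 0.016]
ft_force: [-0.7, -0.3, -0.5]
opening: -0.0
gripper_force: 0.0
```

```bash
python3 - <<'E'
from h import *
st(); print(R.from_rotvec(ctrl.get_state()['tool_rot']).as_matrix().round(4))
E
```

```text
{'clock': 8.95, 'q': [-0.0356, 1.0794, 0.013, 0.0092, 1.9126, -1.5069], 'ee_pos': [0.8743, 0.0177, 0.3916], 'tool_rot': [0.1439, 3.0017, 0.0157], 'ft_force': [-0.744, -0.2681, -0.5019], 'ft_torque': [0.0297, 0.1168, -0.0385], 'opening': -0.0, 'gripper_force': 0.0}
[[-0.9861  0.0945  0.1363]
 [ 0.0959  0.9954  0.0039]
 [-0.1353  0.0169 -0.9907]]
```

Call:
drive_tool([
  [-380,40,-130,0,0],
])

```text
clock: 9.03
ee_pos: [0.8795, 0.0174, 0.3939]
tool_rot: [0.143, 2.979, 0.018]
ft_force: [0.6, 0.7, -0.5]
opening: 0.0001
gripper_force: 0.0
```

Call:
drive_tool([
  [-380,40,-130,0,0],
])

```text
clock: 9.12
ee_pos: [0.8848, 0.017, 0.3986]
tool_rot: [0.142, 2.953, 0.02]
ft_force: [-0.7, 0.0, -0.9]
opening: -0.0001
gripper_force: 0.0
```

Call:
drive_tool([
  [-380,40,-120,0,0],
])

```text
clock: 9.2
ee_pos: [0.8896, 0.0167, 0.4033]
tool_rot: [0.14, 2.928, 0.023]
ft_force: [0.1, -0.1, -0.2]
opening: -0.0003
gripper_force: 0.0
```

Call:
drive_tool([
  [-380,40,-120,0,0],
])

```text
clock: 9.28
ee_pos: [0.8941, 0.0163, 0.4082]
tool_rot: [0.139, 2.904, 0.025]
ft_force: [-0.6, 0.0, -0.4]
opening: 0.0001
gripper_force: 0.0
```

Call:
drive_tool([
  [-380,40,-110,0,0],
])

```text
clock: 9.37
ee_pos: [0.8987, 0.016, 0.4132]
tool_rot: [0.138, 2.88, 0.027]
ft_force: [0.7, -0.4, -0.9]
opening: 0.0002
gripper_force: 0.0
```

Call:
drive_tool([
  [-380,40,-100,0,0],
])

```text
clock: 9.45
ee_pos: [0.9034, 0.0158, 0.4179]
tool_rot: [0.137, 2.856, 0.029]
ft_force: [0.3, 0.6, 0.3]
opening: -0.0002
gripper_force: 0.0
```

Call:
drive_tool([
  [-380,40,-90,0,0],
])

```text
clock: 9.53
ee_pos: [0.9082, 0.0155, 0.4223]
tool_rot: [0.136, 2.832, 0.031]
ft_force: [0.1, -0.3, -0.1]
opening: -0.0001
gripper_force: 0.0
```

Call:
drive_tool([
  [-390,40,-80,0,0],
])

```text
clock: 9.62
ee_pos: [0.9132, 0.0152, 0.4264]
tool_rot: [0.135, 2.808, 0.033]
ft_force: [0.2, 0.0, -1.1]
opening: -0.0002
gripper_force: 0.0
```

```bash
python3 - <<'E'
from h import *
st(); print(R.from_rotvec(ctrl.get_state()['tool_rot']).as_matrix().round(4))
E
```

```text
{'clock': 9.6167, 'q': [-0.0402, 1.052, 0.0128, 0.0206, 1.746, -1.508], 'ee_pos': [0.9132, 0.0152, 0.4264], 'tool_rot': [0.1349, 2.8076, 0.033], 'ft_force': [0.1669, 0.0414, -1.0994], 'ft_torque': [-0.0137, 0.1675, -0.0096], 'opening': -0.0002, 'gripper_force': 0.0}
[[-0.9414  0.0894  0.3253]
 [ 0.097   0.9953  0.0072]
 [-0.3231  0.0384 -0.9456]]
```

Call:
drive_tool([
  [-390,40,-70,0,0],
])

```text
clock: 9.7
ee_pos: [0.9183, 0.0148, 0.4304]
tool_rot: [0.134, 2.784, 0.035]
ft_force: [-0.3, 0.4, 0.0]
opening: 0.0
gripper_force: 0.0
```

Call:
drive_tool([
  [-390,40,-60,0,0],
])

```text
clock: 9.78
ee_pos: [0.9234, 0.0145, 0.4344]
tool_rot: [0.133, 2.76, 0.037]
ft_force: [0.3, 0.1, 0.0]
opening: -0.0001
gripper_force: 0.0
```

Call:
drive_tool([
  [-390,40,-50,0,0],
])

```text
clock: 9.87
ee_pos: [0.9286, 0.0142, 0.4383]
tool_rot: [0.132, 2.735, 0.039]
ft_force: [-0.0, -0.4, 0.6]
opening: -0.0001
gripper_force: 0.0
```

Call:
drive_tool([
  [-390,40,-40,0,0],
])

```text
clock: 9.95
ee_pos: [0.9338, 0.0139, 0.4423]
tool_rot: [0.13, 2.711, 0.041]
ft_force: [0.0, 0.1, 0.0]
opening: -0.0002
gripper_force: 0.0
```

Call:
drive_tool([
  [-400,40,-30,0,0],
])

```text
clock: 10.03
ee_pos: [0.9391, 0.0135, 0.4461]
tool_rot: [0.129, 2.687, 0.042]
ft_force: [1.0, 0.0, 0.4]
opening: 0.0001
gripper_force: 0.0
```

Call:
drive_tool([
  [-400,40,-20,0,0],
])

```text
clock: 10.12
ee_pos: [0.9444, 0.0132, 0.4498]
tool_rot: [0.128, 2.662, 0.044]
ft_force: [-0.3, 0.8, -0.8]
opening: -0.0002
gripper_force: 0.0
```

Call:
drive_tool([
  [-400,40,-10,0,0],
])

```text
clock: 10.2
ee_pos: [0.9498, 0.0128, 0.4536]
tool_rot: [0.127, 2.638, 0.046]
ft_force: [0.7, 0.4, -1.2]
opening: -0.0004
gripper_force: 0.0
```

Call:
drive_tool([
  [-400,40,0,0,0],
])

```text
clock: 10.28
ee_pos: [0.9551, 0.0125, 0.4573]
tool_rot: [0.126, 2.614, 0.047]
ft_force: [0.2, 0.0, -0.1]
opening: -0.0002
gripper_force: 0.0
```

Call:
drive_tool([
  [-400,40,10,0,0],
])

```text
clock: 10.37
ee_pos: [0.9605, 0.0121, 0.461]
tool_rot: [0.125, 2.589, 0.049]
ft_force: [-1.3, -0.2, 0.4]
opening: 0.0003
gripper_force: 0.0
```

Call:
drive_tool([
  [-400,40,20,0,0],
])

```text
clock: 10.45
ee_pos: [0.9658, 0.0119, 0.4646]
tool_rot: [0.124, 2.565, 0.051]
ft_force: [-0.6, -0.4, -0.7]
opening: 0.0001
gripper_force: 0.0
```

```bash
python3 - <<'E'
from h import *
st(); print(R.from_rotvec(ctrl.get_state()['tool_rot']).as_matrix().round(4))
E
```

```text
{'clock': 10.45, 'q': [-0.0454, 1.0397, 0.0129, 0.0349, 1.5156, -1.5116], 'ee_pos': [0.9658, 0.0119, 0.4646], 'tool_rot': [0.1236, 2.5651, 0.0507], 'ft_force': [-0.5994, -0.4151, -0.6895], 'ft_torque': [-0.0088, 0.1873, -0.0156], 'opening': 0.0001, 'gripper_force': 0.0}
[[-0.836   0.0778  0.5432]
 [ 0.0992  0.995   0.0102]
 [-0.5397  0.0624 -0.8396]]
```

Call:
drive_tool([
  [-400,40,20,0,0],
])

```text
clock: 10.53
ee_pos: [0.9707, 0.0116, 0.4688]
tool_rot: [0.123, 2.541, 0.052]
ft_force: [-0.0, 1.1, -0.5]
opening: 0.0003
gripper_force: 0.0
```

Call:
drive_tool([
  [-400,40,30,0,0],
])

```text
clock: 10.62
ee_pos: [0.9755, 0.0113, 0.4736]
tool_rot: [0.121, 2.517, 0.054]
ft_force: [0.3, 0.1, -0.4]
opening: 0.0004
gripper_force: 0.0
```

Call:
drive_tool([
  [-400,40,40,0,0],
])

```text
clock: 10.7
ee_pos: [0.9803, 0.011, 0.4781]
tool_rot: [0.12, 2.492, 0.055]
ft_force: [0.3, -0.2, -0.2]
opening: 0.0004
gripper_force: 0.0
```

Call:
drive_tool([
  [-400,40,50,0,0],
])

```text
clock: 10.78
ee_pos: [0.9851, 0.0107, 0.4825]
tool_rot: [0.119, 2.468, 0.057]
ft_force: [0.0, -0.0, -0.4]
opening: -0.0001
gripper_force: 0.0
```

Call:
drive_tool([
  [-400,40,60,0,0],
])

```text
clock: 10.87
ee_pos: [0.9899, 0.0105, 0.4868]
tool_rot: [0.118, 2.444, 0.058]
ft_force: [0.4, 0.4, -0.4]
opening: 0.0001
gripper_force: 0.0
```

Call:
drive_tool([
  [-400,40,70,0,0],
])

```text
clock: 10.95
ee_pos: [0.9946, 0.0103, 0.4911]
tool_rot: [0.117, 2.421, 0.059]
ft_force: [-0.6, -0.2, 0.4]
opening: -0.0001
gripper_force: 0.0
```

Call:
drive_tool([
  [-400,40,80,0,0],
])

```text
clock: 11.03
ee_pos: [0.9993, 0.01, 0.4953]
tool_rot: [0.116, 2.397, 0.061]
ft_force: [0.1, -0.1, -0.2]
opening: 0.0002
gripper_force: 0.0
```

Call:
drive_tool([
  [-400,40,90,0,0],
])

```text
clock: 11.12
ee_pos: [1.0039, 0.0098, 0.4995]
tool_rot: [0.115, 2.373, 0.062]
ft_force: [0.6, -0.5, -0.2]
opening: -0.0001
gripper_force: 0.0
```

```bash
python3 - <<'E'
from h import *
st(); print(R.from_rotvec(ctrl.get_state()['tool_rot']).as_matrix().round(4))
c=dict(np.load('pics/top1.npz'))
print('target front', go(np.array([*LIP,.25])-CX*.15))
E
```

```text
{'clock': 11.1167, 'q': [-0.0484, 1.0357, 0.0129, 0.0463, 1.328, -1.5154], 'ee_pos': [1.0039, 0.0098, 0.4995], 'tool_rot': [0.115, 2.3734, 0.0621], 'ft_force': [0.622, -0.4664, -0.1923], 'ft_torque': [-0.0584, 0.3336, 0.0242], 'opening': -0.0001, 'gripper_force': 0.0}
[[-0.7176  0.0651  0.6934]
 [ 0.1012  0.9948  0.0114]
 [-0.6891  0.0784 -0.7205]]
target front [ 635.5    9.  -260.6]
```

Tilt is now 0.77 rad, about 44°. I'll move back in front of the lip, right of where the tab can be.

```bash
cat >> h.py <<'E'
def lp(x,y,z): return np.array([*LIP,0])+CX*x+CY*y+[0,0,z]
E
python3 - <<'E'
from h import *
print(go(lp(-.07,-.066,.25)))
E
```

```text
[ 574.1  -56.7 -209. ]
```

Call:
drive_tool([
  [20,-2,-7,0,0],
  [50,-5,-18,0,0],
  [90,-8,-33,0,0],
  [129,-12,-47,0,0],
  [168,-16,-61,0,0],
  [207,-20,-75,0,0],
  [246,-24,-90,0,0],
  [285,-28,-104,0,0],
  [324,-32,-118,0,0],
  [363,-36,-132,0,0],
])

```text
clock: 11.95
ee_pos: [0.7294, 0.0096, 0.3786]
tool_rot: [0.115, 2.374, 0.062]
ft_force: [0.7, -0.3, 0.5]
opening: -0.0002
gripper_force: 0.0
```

Call:
drive_tool([
  [38,-4,-14,0,0],
  [76,-8,-28,0,0],
  [113,-12,-42,0,0],
  [150,-15,-56,0,0],
  [180,-18,-67,0,0],
  [200,-20,-73,0,0],
  [211,-21,-77,0,0],
  [211,-21,-77,0,0],
])

```text
clock: 12.62
ee_pos: [0.5233, 0.0092, 0.2871]
tool_rot: [0.116, 2.376, 0.062]
ft_force: [-0.1, 0.0, -0.3]
opening: 0.0003
gripper_force: 0.0
```

```bash
python3 - <<'E'
from h import *
st(); print(R.from_rotvec(ctrl.get_state()['tool_rot']).as_matrix().round(4))
print(go(lp(-.07,-.066,.25)),go(lp(-.07,-.066,.095)))
c=shot('wrist','w1')
E
```

```text
{'clock': 12.6167, 'q': [-0.1187, -0.0246, 2.1564, 0.3597, 0.2672, -1.9031], 'ee_pos': [0.5233, 0.0092, 0.2871], 'tool_rot': [0.1155, 2.3762, 0.0617], 'ft_force': [-0.0944, 0.0223, -0.3202], 'ft_torque': [-0.0268, 0.3364, -0.0013], 'opening': 0.0003, 'gripper_force': 0.0}
[[-0.7195  0.0656  0.6913]
 [ 0.1015  0.9948  0.0111]
 [-0.687   0.0782 -0.7225]]
[ 83.   -8.2 -28.5] [189.5 -20.4  83.5]
```

View pics/w1.png

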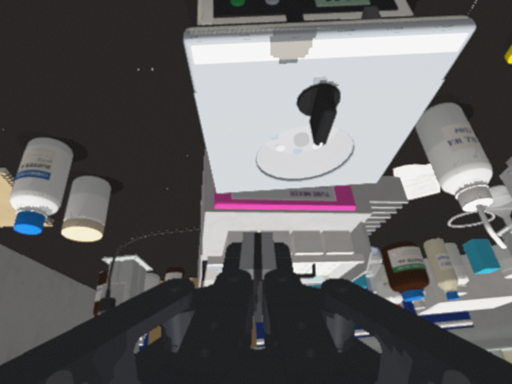

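The wrist view, upside down from underneath, shows the raised lid with the lip at the top (rows 20–55) and the knob wing at (322, 105) turned to point away. The fingers are shut at (258, 250). q5 is close to its limit here, so I'll check which poses are reachable before going on.

```bash
cat > fk.py <<'E'
import numpy as np
from scipy.spatial.transform import Rotation as R
from scipy.optimize import least_squares
D=[([1.04,.351,1.652,0,1.139,-.085],[.237,.496,.231]),([.2381,.2993,1.7064,0,1.1361,.3101],[.4978,.1687,.2381]),
([.0374,.5126,1.6396,.0007,.9887,-1.4398],[.5806,.0684,.144]),([.0364,.3531,1.4657,-.0004,1.3147,-1.4381],[.583,.0677,.3041]),
([-.013,1.039,.0119,.0024,2.0492,-1.4867],[.8317,.0363,.4233]),([-.0331,1.1008,.0121,.0047,1.9656,-1.5059],[.8629,.0191,.3721]),
([-.0402,1.052,.0128,.0206,1.746,-1.508],[.9132,.0152,.4264]),([-.0484,1.0357,.0129,.0463,1.328,-1.5154],[1.0039,.0098,.4995]),
([-.1187,-.0246,2.1564,.3597,.2672,-1.9031],[.5233,.0092,.2871])]
def fk(q,p):
    a,h,L1,b,L2,L3,d=p
    Rz=lambda t:R.from_euler('z',t);Ry=lambda t:R.from_euler('y',t)
    r=Rz(q[0]);x=np.array([0,0,h])+r.apply([a,d,0])
    r=r*Ry(q[1]);x=x+r.apply([0,0,L1]);r=r*Ry(q[2]);x=x+r.apply([b,0,L2])
    r=r*Rz(q[3])*Ry(q[4]);x=x+r.apply([0,0,L3]);r=r*Rz(q[5]);return x,r
sol=least_squares(lambda p:np.concatenate([fk(q,p)[0]-x for q,x in D]),[0,.3,.4,0,.4,.25,.05])
P=sol.x
if __name__=='__main__':
    print(P.round(4),np.abs(sol.fun).max())
    r0=fk(D[-1][0],P)[1]; print(r0.as_matrix().round(3))
E
python3 - <<'E'
from fk import *
from h import *
print(P.round(4),np.abs(sol.fun).max())
s=ctrl.get_state(); Rt=R.from_rotvec(s['tool_rot']); off=fk(s['q'],P)[1].inv()*Rt; print('off',off.as_rotvec())
lo=[-2.75,-.79,.02,-1.57,.07,-2.87];hi=[2.75,2.1,2.65,4.71,3.14,2.87]
def ik(x,q0,Rt):
    f=lambda q:np.concatenate([(fk(q,P)[0]-x)*3,(Rt.inv()*fk(q,P)[1]*off).as_rotvec()])
    return least_squares(f,q0,bounds=(lo,hi))
q=np.array(s['q'])
for nm,x in [('pre25',lp(-.07,-.066,.25)),('mid',lp(-.03,-.066,.2)),('pre1',lp(-.07,-.066,.095)),('in',lp(.009,-.066,.095)),('in0',lp(.009,-.015,.105)),('up',lp(.03,-.08,.2)),('open',lp(.18,-.08,.3))]:
    for q0 in (q,[-.1,.2,2.3,2.5,.3,2.0],[-.1,.2,2.3,1.5,.3,-2.8]):
        r=ik(x,q0,Rt); print(nm,r.x.round(2),'cost %.1e'%r.cost)
E
```

```text
[-2.000e-04  2.586e-01  4.874e-01  4.060e-02  4.379e-01  2.650e-01
  4.650e-02] 0.0002347078495697208
off [-1.23314773e-16 -3.85358667e-17  1.57079633e+00]
pre25 [-0.16 -0.13  2.36  0.66  0.19 -2.24] cost 5.7e-20
pre25 [-0.12 -0.09  2.42  1.86  0.08  2.87] cost 3.8e-03
pre25 [-0.16 -0.13  2.36  0.66  0.19 -2.24] cost 9.2e-19
mid [-0.13  0.06  2.32  1.3   0.1  -2.87] cost 4.2e-04
mid [-0.14  0.07  2.34  1.84  0.11  2.87] cost 2.2e-08
mid [-0.13  0.06  2.32  1.3   0.1  -2.87] cost 4.2e-04
pre1 [-0.12  0.17  2.36  1.31  0.07 -2.87] cost 2.3e-02
pre1 [-0.16  0.35  2.5   2.88  0.47  1.79] cost 5.9e-23
pre1 [-0.12  0.17  2.36  1.31  0.07 -2.87] cost 2.3e-02
in [-0.11  0.32  2.19  1.32  0.07 -2.87] cost 1.6e-02
in [-0.13  0.42  2.31  2.85  0.36  1.85] cost 9.7e-24
in [-0.11  0.32  2.19  1.32  0.07 -2.87] cost 1.6e-02
in0 [-0.03  0.31  2.19  1.38  0.07 -2.87] cost 1.4e-02
in0 [0.02 0.4  2.29 3.14 0.31 1.68] cost 8.6e-18
in0 [-0.03  0.31  2.19  1.38  0.07 -2.87] cost 1.4e-02
up [-0.16  0.17  2.2   1.28  0.12 -2.87] cost 2.2e-04
up [-0.17  0.18  2.22  1.82  0.13  2.87] cost 1.1e-04
up [-0.16  0.17  2.2   1.28  0.12 -2.87] cost 2.2e-04
open [-0.14  0.28  1.76  0.31  0.35 -1.86] cost 3.4e-23
open [-0.12  0.3   1.92  1.86  0.07  2.87] cost 2.1e-02
open [-0.14  0.28  1.76  0.31  0.35 -1.86] cost 7.6e-28
```

```bash
cat >> fk.py <<'E'
OFF=R.from_euler('z',np.pi/2)
lo=[-2.75,-.79,.012,-1.57,.07,-2.87];hi=[2.75,2.1,2.65,4.71,3.14,2.87]
def ik(x,q0,Rt):
    f=lambda q:np.concatenate([(fk(q,P)[0]-x)*3,(Rt.inv()*fk(q,P)[1]*OFF).as_rotvec()])
    return least_squares(f,np.clip(q0,np.add(lo,1e-6),np.subtract(hi,1e-6)),bounds=(lo,hi))
E
python3 - <<'E'
from fk import *
from h import *
s=ctrl.get_state(); Rt=R.from_rotvec(s['tool_rot'])*R.from_euler('z',np.pi)
q=np.array(s['q']);q[5]+=np.pi
def th(l,t=0): # tcp so lip edge touches finger, lid angle l
    return None
W=[('cur',s['ee_pos']),('pre25',lp(-.07,-.066,.25)),('pre1',lp(-.07,-.066,.095)),('in',lp(.009,-.066,.095)),('in0',lp(.009,-.015,.105)),('up',lp(.012,-.015,.135)),('up2',lp(.02,-.08,.18)),('m',lp(.07,-.08,.27)),('open',lp(.18,-.08,.32)),('rt',lp(.10,-.08,.40))]
x=np.array(W[0][1])
for nm,w in W:
    for k in range(1,11):
        r=ik(x+(w-x)*k/10,q,Rt); dq=r.x-q; q=r.x
    x=np.array(w); print(nm,q.round(2),'cost %.1e'%r.cost,'tcp',go(w))
E
```

```text
cur [-0.12 -0.02  2.15  0.36  0.27  1.24] cost 8.8e-30 tcp [0. 0. 0.]
pre25 [-0.16 -0.13  2.36  0.66  0.19  0.9 ] cost 3.9e-29 tcp [ 84.9  -8.3 -28.9]
pre1 [-0.16  0.35  2.5   2.88  0.47 -1.35] cost 1.3e-30 tcp [191.6 -20.4  82.9]
in [-0.13  0.42  2.31  2.85  0.36 -1.29] cost 1.1e-25 tcp [134.5 -20.2 137.4]
in0 [ 0.02  0.4   2.29  3.14  0.31 -1.46] cost 2.0e-24 tcp [130.4  31.4 133. ]
up [ 0.02  0.32  2.28  3.14  0.22 -1.46] cost 5.4e-30 tcp [107.6  33.8 113.4]
up2 [-0.17  0.21  2.25  2.06  0.15 -0.52] cost 1.4e-31 tcp [ 67.2 -27.5  82.9]
m [-0.16  0.12  2.05  0.52  0.24  1.05] cost 5.6e-20 tcp [-30.9 -20.4  52.5]
open [-0.14  0.26  1.74  0.28  0.4   1.32] cost 8.7e-21 tcp [-144.9  -16.3   92.4]
rt [-0.15  0.03  1.81  0.22  0.56  1.37] cost 3.7e-24 tcp [-142.   -10.2  -20.5]
```

Call:
drive_tool([
  [0,0,0,0.1,0],
  [0,0,0,0.22,0],
  [0,0,0,0.34,0],
  [10,-1,-3,0.46,0],
  [25,-2,-8,0.58,0],
  [40,-4,-14,0.7,0],
  [55,-5,-19,0.82,0],
  [70,-7,-24,0.94,0],
  [80,-8,-28,1.06,0],
  [84,-8,-29,1.18,0],
])

```text
clock: 13.5
ee_pos: [0.4442, 0.0092, 0.2506]
tool_rot: [1.477, 1.978, 0.607]
ft_force: [0.4, -0.1, -0.9]
opening: -0.0001
gripper_force: 0.0
```

Call:
drive_tool([
  [0,0,0,0.12,0],
  [0,0,0,0.24,0],
  [0,0,0,0.36,0],
  [0,0,0,0.48,0],
  [0,0,0,0.6,0],
  [0,0,0,0.72,0],
  [0,0,0,0.84,0],
  [0,0,0,0.96,0],
  [0,0,0,1.08,0],
  [0,0,0,1.18,0],
])

```text
clock: 14.33
ee_pos: [0.4456, 0.0091, 0.2514]
tool_rot: [2.558, 0.903, 1.036]
ft_force: [-0.1, 0.5, 0.5]
opening: -0.0001
gripper_force: 0.0
```

Call:
drive_tool([
  [0,0,0,0.12,0],
  [0,0,0,0.24,0],
  [0,0,0,0.36,0],
  [0,0,0,0.48,0],
  [0,0,0,0.6,0],
  [0,0,0,0.7,0],
  [0,0,0,0.78,0],
  [0,0,0,0.78,0],
])

```text
clock: 15.0
ee_pos: [0.4455, 0.0092, 0.2514]
tool_rot: [-2.866, 0.142, -1.153]
ft_force: [0.5, -0.0, 1.1]
opening: 0.0002
gripper_force: 0.0
```

```bash
python3 - <<'E'
from h import *
st(); print(R.from_rotvec(ctrl.get_state()['tool_rot']).as_matrix().round(4))
print(go(lp(-.07,-.066,.25)),go(lp(-.07,-.066,.095)))
E
```

```text
{'clock': 15.0, 'q': [-0.1546, -0.132, 2.3594, 0.652, 0.195, 0.9192], 'ee_pos': [0.4455, 0.0092, 0.2514], 'tool_rot': [-2.8662, 0.1417, -1.1535], 'ft_force': [0.4815, -0.0168, 1.1138], 'ft_torque': [0.0162, 0.3734, 0.0256], 'opening': 0.0002, 'gripper_force': 0.0}
[[ 0.7178 -0.0667  0.6931]
 [-0.103  -0.9946  0.011 ]
 [ 0.6886 -0.0793 -0.7208]]
[-2.5  0.3 -0.5] [-109.2   12.6  111.2]
```

Call:
drive_tool([
  [-10,1,10,0,0],
  [-20,2,20,0,0],
  [-30,3,30,0,0],
  [-40,5,41,0,0],
  [-50,6,51,0,0],
  [-60,7,61,0,0],
  [-70,8,71,0,0],
  [-80,9,82,0,0],
  [-90,10,92,0,0],
  [-90,10,92,0,0],
])

```text
clock: 15.83
ee_pos: [0.4459, 0.0235, 0.1558]
tool_rot: [-2.829, 0.111, -1.135]
ft_force: [-0.0, 1.1, 0.1]
opening: 0.0001
gripper_force: 0.0
```

```bash
python3 - <<'E'
from h import *
st(); print(R.from_rotvec(ctrl.get_state()['tool_rot']).as_matrix().round(4))
print(go(lp(-.07,-.066,.095)))
E
```

```text
{'clock': 15.8333, 'q': [-0.147, 0.1351, 2.4595, 2.4781, 0.2608, -0.9293], 'ee_pos': [0.4459, 0.0235, 0.1558], 'tool_rot': [-2.8287, 0.1107, -1.1346], 'ft_force': [-0.0384, 1.1185, 0.0672], 'ft_torque': [-0.0308, 0.3213, 0.0101], 'opening': 0.0001, 'gripper_force': 0.0}
[[ 0.7211 -0.0331  0.692 ]
 [-0.1014 -0.9932  0.0581]
 [ 0.6853 -0.1121 -0.7196]]
[-42.1  21.2  41.2]
```

Call:
drive_tool([
  [0,0,0,0,0],
  [-10,5,10,0,0],
  [-20,10,20,0,0],
  [-30,16,30,0,0],
  [-38,21,38,0,0],
  [-42,21,41,0,0],
  [-42,21,41,0,0],
])

```text
clock: 16.42
ee_pos: [0.4418, 0.0103, 0.0941]
tool_rot: [-2.827, 0.114, -1.127]
ft_force: [-1.6, 0.5, 0.1]
opening: -0.0003
gripper_force: 0.0
```

```bash
python3 - <<'E'
from h import *
st(); print(R.from_rotvec(ctrl.get_state()['tool_rot']).as_matrix().round(4))
print(go(lp(-.07,-.066,.095)))
c=shot('side','side1')
im=c['pixels'][130:270,190:380,::-1]
cv2.imwrite('pics/side1c.png',cv2.resize(im,None,fx=4,fy=4,interpolation=cv2.INTER_CUBIC))
E
```

```text
{'clock': 16.4167, 'q': [-0.2031, 0.3508, 2.4973, 2.7039, 0.4884, -1.2234], 'ee_pos': [0.4418, 0.0103, 0.0941], 'tool_rot': [-2.8274, 0.114, -1.1267], 'ft_force': [-1.6194, 0.4667, 0.0637], 'ft_torque': [-0.0297, 0.3321, -0.0048], 'opening': -0.0003, 'gripper_force': 0.0}
[[ 0.7241 -0.0339  0.6888]
 [-0.1047 -0.9926  0.0612]
 [ 0.6817 -0.1164 -0.7223]]
[1.9 1.  0.4]
```

View pics/side1c.png

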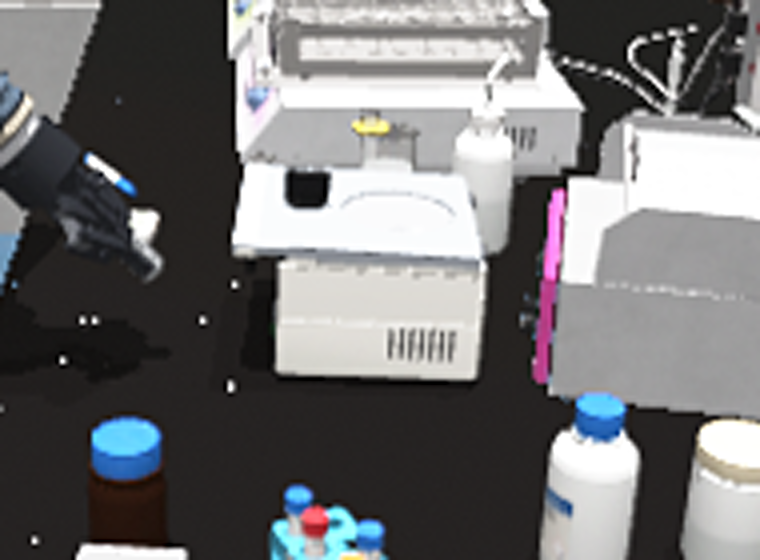

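```bash
python3 - <<'E'
from h import *
print(go(lp(.009,-.066,.095)))
r=R.from_rotvec(ctrl.get_state()['tool_rot']); print('CY in tool',r.inv().apply(CY).round(3),'up',r.inv().apply([0,0,1]).round(3),'CX',r.inv().apply(CX).round(3))
E
```

```text
[58.8  3.5 54.8]
CY in tool [-0.058 -0.993  0.105] up [ 0.682 -0.116 -0.722] CX [0.729 0.03  0.684]
```

Call:
drive_tool([
  [10,1,9,0,0],
  [22,1,20,0,0],
  [34,2,31,0,0],
  [44,3,41,0,0],
  [50,3,46,0,0],
  [54,3,50,0,0],
  [57,3,53,0,0],
  [59,3,55,0,0],
  [59,3,55,0,0],
])

```text
clock: 17.22
ee_pos: [0.5223, 0.0041, 0.0951]
tool_rot: [-2.828, 0.115, -1.13]
ft_force: [0.1, 0.3, -0.2]
opening: 0.0002
gripper_force: 0.0
```

Call:
drive_tool([
  [-0.3,-4,0.4,0,0],
  [-0.6,-8,0.8,0,0],
  [-0.6,-8,0.8,0,0],
])

```text
clock: 17.47
ee_pos: [0.5221, 0.0127, 0.0948]
tool_rot: [-2.828, 0.115, -1.129]
ft_force: [-0.2, 1.1, -0.8]
opening: 0.0001
gripper_force: 0.0
```

```bash
python3 - <<'E'
from h import *
st(); s=ctrl.get_state(); d=s['ee_pos']-np.array([*LIP,0]); print('lipframe',(d@CX).round(4),(d@CY).round(4),d[2].round(4))
E
```

```text
{'clock': 17.4667, 'q': [-0.1465, 0.4203, 2.3108, 2.6903, 0.375, -1.1493], 'ee_pos': [0.5221, 0.0127, 0.0948], 'tool_rot': [-2.828, 0.1147, -1.1289], 'ft_force': [-0.2044, 1.0939, -0.7651], 'ft_torque': [-0.0365, 0.37, 0.0115], 'opening': 0.0001, 'gripper_force': 0.0}
lipframe 0.0084 -0.0574 0.0948
```

Call:
drive_tool([
  [-0.1,-2,0.2,0,0],
  [-0.2,-4,0.4,0,0],
  [-0.2,-4,0.4,0,0],
])

```text
clock: 17.72
ee_pos: [0.5227, 0.0164, 0.0949]
tool_rot: [-2.828, 0.115, -1.13]
ft_force: [0.5, 0.0, 0.7]
opening: 0.0003
gripper_force: 0.0
```

Call:
drive_tool([
  [-0.1,-2,0.2,0,0],
  [-0.2,-4,0.4,0,0],
  [-0.2,-4,0.4,0,0],
])

```text
clock: 17.97
ee_pos: [0.5231, 0.0203, 0.095]
tool_rot: [-2.828, 0.115, -1.13]
ft_force: [-0.3, 0.7, -0.4]
opening: -0.0001
gripper_force: 0.0
```

Call:
drive_tool([
  [-0.1,-2,0.2,0,0],
  [-0.2,-4,0.4,0,0],
  [-0.2,-4,0.4,0,0],
])

```text
clock: 18.22
ee_pos: [0.5234, 0.0243, 0.095]
tool_rot: [-2.828, 0.115, -1.13]
ft_force: [0.3, 0.2, -0.1]
opening: -0.0002
gripper_force: 0.0
```

Call:
drive_tool([
  [-0.1,-2,0.2,0,0],
  [-0.2,-4,0.4,0,0],
  [-0.2,-4,0.4,0,0],
])

```text
clock: 18.47
ee_pos: [0.5237, 0.0284, 0.0951]
tool_rot: [-2.828, 0.115, -1.13]
ft_force: [0.4, 0.2, -0.6]
opening: 0.0
gripper_force: 0.0
```

Call:
drive_tool([
  [-0.1,-2,0.2,0,0],
  [-0.2,-4,0.4,0,0],
  [-0.2,-4,0.4,0,0],
])

```text
clock: 18.72
ee_pos: [0.5239, 0.0324, 0.0951]
tool_rot: [-2.828, 0.115, -1.13]
ft_force: [0.3, 1.1, 0.1]
opening: 0.0001
gripper_force: 0.0
```

Call:
drive_tool([
  [-0.1,-2,0.2,0,0],
  [-0.2,-4,0.4,0,0],
  [-0.2,-4,0.4,0,0],
])

```text
clock: 18.97
ee_pos: [0.5242, 0.0364, 0.0952]
tool_rot: [-2.828, 0.115, -1.13]
ft_force: [-0.2, 0.4, -0.1]
opening: -0.0003
gripper_force: 0.0
```

Call:
drive_tool([
  [-0.1,-2,0.2,0,0],
  [-0.2,-4,0.4,0,0],
  [-0.2,-4,0.4,0,0],
])

```text
clock: 19.22
ee_pos: [0.5245, 0.0403, 0.0951]
tool_rot: [-2.828, 0.116, -1.13]
ft_force: [-0.6, -1.1, 0.4]
opening: 0.0003
gripper_force: 0.9
```

Call:
drive_tool([
  [-0.1,-2,0.2,0,0],
  [-0.2,-4,0.4,0,0],
  [-0.2,-4,0.4,0,0],
])

```text
clock: 19.47
ee_pos: [0.5247, 0.0442, 0.0952]
tool_rot: [-2.828, 0.116, -1.13]
ft_force: [0.4, -5.2, 0.4]
opening: -0.0006
gripper_force: 2.6
```

Call:
drive_tool([
  [0,-1,0.1,0,0],
  [-0.1,-2,0.2,0,0],
  [-0.2,-3,0.3,0,0],
  [-0.2,-3,0.3,0,0],
])

```text
clock: 19.8
ee_pos: [0.5249, 0.0469, 0.0952]
tool_rot: [-2.828, 0.117, -1.13]
ft_force: [0.1, -7.8, -0.3]
opening: 0.0002
gripper_force: 3.5
```

Call:
drive_tool([
  [-0.1,-1,0.1,0,0],
  [-0.1,-2.3,0.2,0,0],
  [-0.1,-2.3,0.2,0,0],
])

```text
clock: 20.05
ee_pos: [0.525, 0.0491, 0.0952]
tool_rot: [-2.828, 0.118, -1.129]
ft_force: [-0.3, -9.3, -0.2]
opening: 0.0001
gripper_force: 4.2
```

```bash
python3 - <<'E'
from h import *
st(); s=ctrl.get_state(); d=s['ee_pos']-np.array([*LIP,0]); print('lipframe',(d@CX).round(4),(d@CY).round(4),d[2].round(4))
E
```

```text
{'clock': 20.05, 'q': [-0.0376, 0.4235, 2.3002, 2.895, 0.353, -1.2596], 'ee_pos': [0.525, 0.0491, 0.0952], 'tool_rot': [-2.8283, 0.1175, -1.1294], 'ft_force': [-0.2572, -9.2793, -0.2183], 'ft_torque': [-1.1046, 0.3749, -1.0095], 'opening': 0.0001, 'gripper_force': 4.161}
lipframe 0.0089 -0.0208 0.0952
```

Call:
drive_tool([
  [1.4,-0.2,-1.4,0,0],
  [2.7,-0.5,-2.9,0,0],
  [4.1,-0.7,-4.3,0,0],
  [5.5,-0.9,-5.8,0,0],
  [5.5,-0.9,-5.8,0,0],
])

```text
clock: 20.47
ee_pos: [0.5242, 0.0489, 0.1026]
tool_rot: [-2.83, 0.118, -1.126]
ft_force: [-1.0, -8.3, -4.0]
opening: 0.0
gripper_force: 4.2
```

Call:
drive_tool([
  [0.7,-0.4,-0.7,0,0],
  [1.4,-0.7,-1.4,0,0],
  [2,-0.9,-2.2,0,0],
  [2.7,-1,-2.9,0,0],
  [2.7,-1,-2.9,0,0],
])

```text
clock: 20.88
ee_pos: [0.524, 0.0494, 0.1064]
tool_rot: [-2.831, 0.118, -1.125]
ft_force: [0.1, -7.9, -5.5]
opening: -0.0001
gripper_force: 4.5
```

Call:
drive_tool([
  [0.7,-0.1,-0.7,0,0],
  [1.4,-0.2,-1.4,0,0],
  [1.4,-0.2,-1.4,0,0],
])

```text
clock: 21.13
ee_pos: [0.5239, 0.0494, 0.1082]
tool_rot: [-2.831, 0.118, -1.125]
ft_force: [-1.9, -8.5, -4.8]
opening: -0.0003
gripper_force: 4.4
```

Call:
drive_tool([
  [1.4,-0.3,-1.4,0,0],
  [2.7,-0.5,-2.9,0,0],
  [4.1,-0.8,-4.3,0,0],
  [4.1,-0.8,-4.3,0,0],
])

```text
clock: 21.47
ee_pos: [0.5238, 0.0495, 0.1143]
tool_rot: [-2.831, 0.118, -1.125]
ft_force: [-2.8, -8.4, -4.1]
opening: 0.0
gripper_force: 4.6
```

Call:
drive_tool([
  [1.4,-0.3,-1.4,0,0],
  [2.7,-0.5,-2.9,0,0],
  [4.1,-0.8,-4.3,0,0],
  [5.5,-1,-5.8,0,0],
  [5.5,-1,-5.8,0,0],
])

```text
clock: 21.88
ee_pos: [0.5239, 0.0496, 0.1224]
tool_rot: [-2.831, 0.118, -1.125]
ft_force: [-2.1, -9.9, -4.8]
opening: 0.0
gripper_force: 4.5
```

```bash
python3 - <<'E'
from h import *
st(); s=ctrl.get_state(); d=s['ee_pos']-np.array([*LIP,0]); print('lipframe',(d@CX).round(4),(d@CY).round(4),d[2].round(4))
print(R.from_rotvec(s['tool_rot']).as_matrix().round(3))
E
```

```text
{'clock': 21.8833, 'q': [-0.0361, 0.345, 2.2931, 2.8225, 0.2671, -1.1822], 'ee_pos': [0.5239, 0.0496, 0.1224], 'tool_rot': [-2.8308, 0.1177, -1.1248], 'ft_force': [-2.0938, -9.8957, -4.8439], 'ft_torque': [-1.1341, 1.1003, -1.0313], 'opening': 0.0, 'gripper_force': 4.5227}
lipframe 0.0079 -0.0205 0.1224
[[ 0.725 -0.037  0.687]
 [-0.106 -0.993  0.058]
 [ 0.68  -0.115 -0.724]]
```

Call:
drive_tool([
  [1.7,-0.3,-1.8,0,0],
  [3.4,-0.6,-3.6,0,0],
  [5.1,-0.9,-5.4,0,0],
  [6.8,-1.2,-7.2,0,0],
  [6.8,-1.2,-7.2,0,0],
])

```text
clock: 22.3
ee_pos: [0.5242, 0.0496, 0.1326]
tool_rot: [-2.83, 0.118, -1.126]
ft_force: [-1.7, -8.9, -3.9]
opening: -0.0001
gripper_force: 4.6
```

Call:
drive_tool([
  [-1,3,1,0,0],
  [-3,7,4,0,0],
  [-5,12,5,0,0],
  [-4,22,4,0,0],
  [-3,35,2,0,0],
  [-2,48,1,0,0],
  [-1,57,-1,0,0],
  [-1,61,-1,0,0],
  [-1,61,-1,0,0],
])

```text
clock: 23.05
ee_pos: [0.5207, -0.0108, 0.1256]
tool_rot: [-2.829, 0.116, -1.127]
ft_force: [-5.4, -2.3, -2.4]
opening: -0.0001
gripper_force: 2.8
```

```bash
python3 - <<'E'
from h import *
c=shot('side','side2'); st(); s=ctrl.get_state(); d=s['ee_pos']-np.array([*LIP,0]); print('lipframe',(d@CX).round(4),(d@CY).round(4),d[2].round(4))
r=R.from_rotvec(s['tool_rot']); print(r.as_matrix().round(3))
print('CY in tool',r.inv().apply(CY).round(3),'up',r.inv().apply([0,0,1]).round(3),'CX',r.inv().apply(CX).round(3))
im=c['pixels'][130:270,190:380,::-1]
cv2.imwrite('pics/side2c.png',cv2.resize(im,None,fx=4,fy=4,interpolation=cv2.INTER_CUBIC))
E
```

```text
{'clock': 23.1, 'q': [-0.2143, 0.3318, 2.3019, 2.4076, 0.3086, -0.9127], 'ee_pos': [0.5207, -0.0106, 0.1256], 'tool_rot': [-2.8297, 0.117, -1.127], 'ft_force': [-6.3246, -3.4487, -2.781], 'ft_torque': [-0.4508, 1.2453, -0.2947], 'opening': 0.0001, 'gripper_force': 2.8557}
lipframe 0.0085 -0.0807 0.1256
[[ 0.724 -0.037  0.689]
 [-0.106 -0.993  0.058]
 [ 0.681 -0.115 -0.723]]
CY in tool [-0.059 -0.993  0.102] up [ 0.681 -0.115 -0.723] CX [0.73  0.027 0.683]
```

View pics/side2c.png

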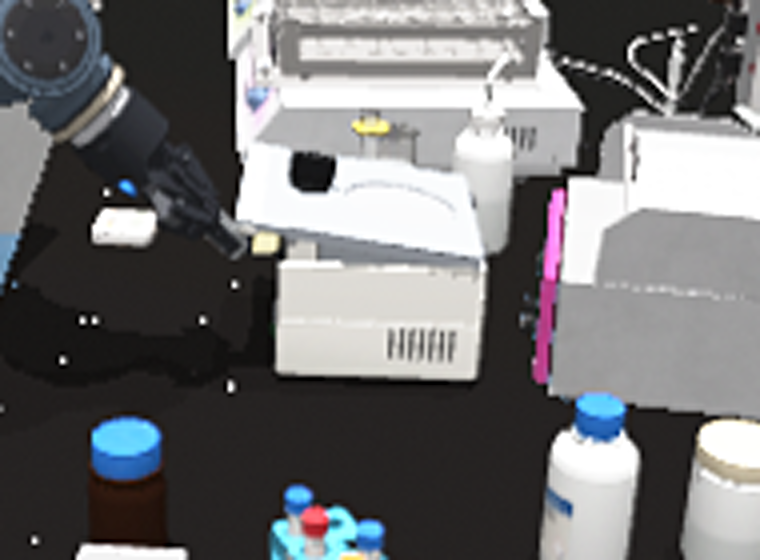

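The side view shows the lid propped at about 0.17 rad, with the finger under the lip's right end. Next I'll plan the swing arc.

```bash
cat > sw.py <<'E'
import sys
from h import *
def wp(th,y=-.082,s=.020):
    e=np.array([.220-.22*np.cos(th)-.007*np.sin(th), .124+.22*np.sin(th)-.007*np.cos(th)])
    f=np.array([.69,-.72]);u=np.array([.72,.69])
    d=np.array([np.cos(th),-np.sin(th)]) if th>np.arctan2(.72,.69) else f
    t=e+s*d-.011*u
    return lp(t[0],y,t[1])
if __name__=='__main__':
    a,b,n=map(float,sys.argv[1:4])
    s=ctrl.get_state(); d=np.array(s['ee_pos'])-np.array([*LIP,0]); print('lipframe',(d@CX).round(4),(d@CY).round(4),d[2].round(4),'q',np.round(s['q'],2))
    M=R.from_rotvec(s['tool_rot']).as_matrix(); print('z',M[:,2].round(3))
    for t in np.linspace(a,b,int(n)): print(round(t,2),go(wp(t)).round().tolist())
E
python3 sw.py .17 .6 10
```

```text
lipframe 0.0085 -0.0807 0.1256 q [-0.21  0.33  2.3   2.41  0.31 -0.91]
z [ 0.689  0.058 -0.723]
0.17 [4.0, 0.0, -5.0]
0.22 [12.0, -1.0, -12.0]
0.27 [21.0, -2.0, -18.0]
0.31 [30.0, -3.0, -23.0]
0.36 [39.0, -4.0, -28.0]
0.41 [48.0, -5.0, -33.0]
0.46 [58.0, -6.0, -37.0]
0.5 [68.0, -7.0, -41.0]
0.55 [78.0, -8.0, -44.0]
0.6 [88.0, -9.0, -47.0]
```

Call:
drive_tool([
  [4,0,-5,0,0],
  [8,0,-8,0,0],
  [12,-1,-12,0,0],
  [16,-1,-15,0,0],
  [21,-2,-18,0,0],
  [25,-2,-20,0,0],
  [30,-3,-23,0,0],
  [34,-3,-26,0,0],
  [39,-4,-28,0,0],
  [39,-4,-28,0,0],
])

```text
clock: 23.93
ee_pos: [0.5302, -0.0115, 0.1738]
tool_rot: [-2.828, 0.115, -1.129]
ft_force: [-5.2, -0.3, -0.3]
opening: 0.0
gripper_force: 2.2
```

```bash
python3 sw.py .36 .76 10
```

```text
lipframe 0.0181 -0.081 0.1738 q [-0.21  0.22  2.25  1.92  0.22 -0.41]
z [ 0.69   0.06  -0.722]
0.36 [-1.0, 1.0, 0.0]
0.4 [8.0, 0.0, -4.0]
0.45 [17.0, -1.0, -8.0]
0.49 [26.0, -2.0, -12.0]
0.54 [35.0, -3.0, -15.0]
0.58 [44.0, -3.0, -18.0]
0.63 [54.0, -4.0, -20.0]
0.67 [63.0, -5.0, -22.0]
0.72 [73.0, -6.0, -23.0]
0.76 [83.0, -6.0, -24.0]
```

Call:
drive_tool([
  [4,0,-2,0,0],
  [8,0,-4,0,0],
  [12,0,-6,0,0],
  [17,-1,-8,0,0],
  [22,-1,-10,0,0],
  [26,-2,-12,0,0],
  [31,-2,-13,0,0],
  [35,-3,-15,0,0],
  [40,-3,-17,0,0],
  [44,-3,-18,0,0],
])

```text
clock: 24.77
ee_pos: [0.5497, -0.0135, 0.2167]
tool_rot: [-2.827, 0.113, -1.127]
ft_force: [-3.5, 3.6, -4.2]
opening: 0.0001
gripper_force: 2.7
```

```bash
python3 sw.py .58 1.0 11; python3 - <<'E'
from h import *
c=shot('side','side3')
im=c['pixels'][100:260,190:380,::-1]
cv2.imwrite('pics/side3c.png',cv2.resize(im,None,fx=3,fy=3,interpolation=cv2.INTER_CUBIC))
E
```

```text
lipframe 0.0376 -0.0818 0.2167 q [-0.21  0.16  2.17  1.26  0.21  0.27]
z [ 0.689  0.062 -0.722]
0.58 [0.0, 0.0, 0.0]
0.62 [9.0, -0.0, -2.0]
0.66 [18.0, -1.0, -4.0]
0.71 [27.0, -2.0, -5.0]
0.75 [37.0, -3.0, -6.0]
0.79 [46.0, -3.0, -7.0]
0.83 [54.0, -4.0, -7.0]
0.87 [63.0, -4.0, -7.0]
0.92 [71.0, -5.0, -7.0]
0.96 [80.0, -5.0, -6.0]
1.0 [88.0, -5.0, -5.0]
```

View pics/side3c.png

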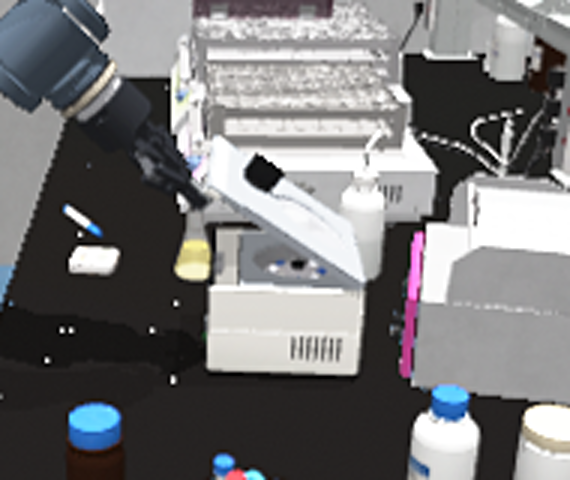

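The side view shows the lid at about 0.6 rad, with the rotor in view and the finger still under the lip at (205, 200). I'll carry on along the arc.

Call:
drive_tool([
  [9,0,-2,0,0],
  [18,-1,-4,0,0],
  [27,-2,-5,0,0],
  [37,-3,-6,0,0],
  [46,-3,-7,0,0],
  [54,-4,-7,0,0],
  [63,-4,-7,0,0],
  [71,-5,-7,0,0],
  [80,-5,-6,0,0],
  [88,-5,-5,0,0],
])

```text
clock: 25.65
ee_pos: [0.61, -0.0179, 0.2808]
tool_rot: [-2.827, 0.113, -1.126]
ft_force: [-3.5, 4.6, -1.7]
opening: 0.0002
gripper_force: 2.6
```

```bash
python3 sw.py 1.0 1.42 11
```

```text
lipframe 0.0981 -0.0823 0.2808 q [-0.19  0.16  1.97  0.64  0.33  0.93]
z [ 0.688  0.063 -0.723]
1.0 [0.0, -0.0, -0.0]
1.04 [8.0, -1.0, 1.0]
1.08 [17.0, -1.0, 3.0]
1.13 [25.0, -1.0, 5.0]
1.17 [33.0, -1.0, 8.0]
1.21 [41.0, -2.0, 11.0]
1.25 [48.0, -2.0, 14.0]
1.29 [56.0, -2.0, 17.0]
1.34 [64.0, -2.0, 21.0]
1.38 [71.0, -2.0, 25.0]
1.42 [78.0, -2.0, 29.0]
```

Call:
drive_tool([
  [8,-1,1,0,0],
  [17,-1,3,0,0],
  [25,-1,5,0,0],
  [33,-1,8,0,0],
  [41,-2,11,0,0],
  [48,-2,14,0,0],
  [56,-2,17,0,0],
  [62,-2,20,0,0],
  [66,-2,22,0,0],
  [66,-2,22,0,0],
])

```text
clock: 26.48
ee_pos: [0.6742, -0.0229, 0.3111]
tool_rot: [-2.827, 0.115, -1.131]
ft_force: [-0.1, 1.1, 0.1]
opening: 0.0001
gripper_force: 0.0
```

```bash
python3 sw.py 1.34 1.42 4;  python3 - <<'E'
from h import *
c=shot('side','side4')
im=c['pixels'][80:260,190:380,::-1]
cv2.imwrite('pics/side4c.png',cv2.resize(im,None,fx=3,fy=3,interpolation=cv2.INTER_CUBIC))
E
```

```text
lipframe 0.1624 -0.0832 0.3111 q [-0.17  0.24  1.79  0.47  0.4   1.11]
z [ 0.691  0.06  -0.721]
1.34 [-3.0, -1.0, -1.0]
1.37 [1.0, -1.0, 2.0]
1.39 [6.0, -1.0, 4.0]
1.42 [10.0, -1.0, 7.0]
```

View pics/side4c.png

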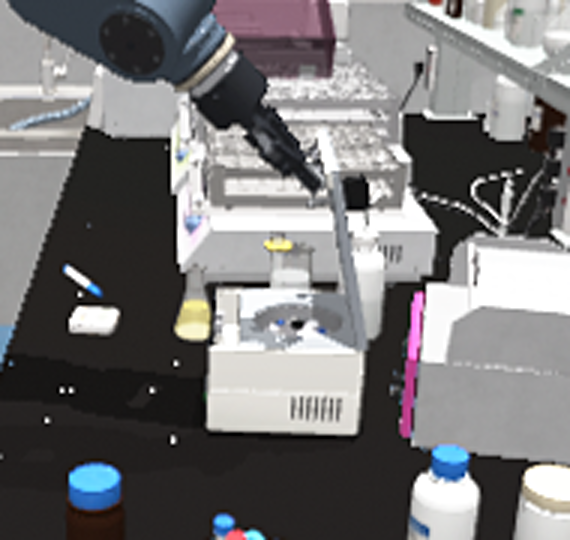

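The side view shows the lid standing almost upright, with no force left on the finger. I'll back away along the tool axis.

Call:
drive_tool([
  [-2,0,-10,0,0],
  [-4,0,-25,0,0],
  [-6,0,-45,0,0],
  [-10,0,-65,0,0],
  [-12,0,-85,0,0],
  [-12,0,-95,0,0],
  [-12,0,-100,0,0],
  [-12,0,-100,0,0],
  [-12,0,-100,0,0],
])

```text
clock: 27.28
ee_pos: [0.5958, -0.0278, 0.3746]
tool_rot: [-2.828, 0.116, -1.13]
ft_force: [0.1, 0.0, 0.4]
opening: 0.0003
gripper_force: 0.0
```

```bash
python3 - <<'E'
from h import *
st(); c=shot('side','side5'); a=dict(np.load('pics/side4.npz')); b=dict(np.load('pics/side0.npz'))
# lid front-face edge vs side4, and loose objects vs start
g=lambda d:d['pixels'].astype(int)
lid=(slice(125,195),slice(301,312)); print('lid dif',np.abs(g(c)-g(a))[lid].mean())
t=shot('top','top5'); t0=dict(np.load('pics/top0.npz'))
for n,(u,v) in dict(timer=(145,256),flask=(156,208),bottle=(348,241),rack=(372,193)).items(): print(n,np.abs(g(t)-g(t0))[v-15:v+16,u-15:u+16].mean().round(2))
for u,v in [(300,135),(302,150),(305,170)]: 
  p=pt(c,u,v); d=p-[*LIP,0]; print(u,v,'lipfr',(d@CX).round(3),(d@CY).round(3),p[2].round(3))
Q=[]
for v in range(125,200,3):
  for u in range(296,315):
    p=pt(c,u,v); d=p-[*LIP,0]
    if .12<d@CX<.24 and -.107<d@CY<-.09 and p[2]>.16: Q.append((d@CX,p[2]))
Q=np.array(Q); print(len(Q)); 
if len(Q)>4: k=np.polyfit(Q[:,1],Q[:,0],1); print('lid angle', np.pi/2-np.arctan(-k[0]))
E
```

```text
{'clock': 27.2833, 'q': [-0.2171, 0.0238, 1.8767, 0.4153, 0.5369, 1.1544], 'ee_pos': [0.5958, -0.0278, 0.3746], 'tool_rot': [-2.8278, 0.1156, -1.1304], 'ft_force': [0.0834, 0.0262, 0.3606], 'ft_torque': [-0.0714, 0.3549, 0.036], 'opening': 0.0003, 'gripper_force': 0.0}
lid dif 0.4173160173160173
timer 3.65
flask 4.51
bottle 5.3
rack 4.25
300 135 lipfr 0.173 -0.088 0.338
302 150 lipfr 0.181 -0.105 0.292
305 170 lipfr 0.196 -0.102 0.221
70
lid angle 1.3421237758975932
```

```bash
python3 -c "
from plant import ctrl; print(ctrl.sign_off())"
```

```text
the job is handed in; nothing more can be done
None
```

The centrifuge is open and handed in after 27 s. I turned the knob a quarter turn, raised the lid to the catch, and held the tab left at about 9 N while lifting past it; the lid now stands by itself at about 1.34 rad, with the robot clear and nothing around it touched.

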